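# Sort beech offcuts into the sample-marked trays

### The job

Sort the five loose brown beech offcuts on the bench into the three orange trays, each to the tray whose fixed sample on the ledge shows its kind: stand both round dowels upright in the dowel tray, lay the square batten flat on the floor of its tray, and pack the two wedges in the small tray, lying on their sides as they are now, side by side head to tail with their sloping faces towards each other so that they make up a rectangle. Do not knock or shift the white glue bottle or the small tin of screws.

Things in the scene. Friction and masses are not known exactly. Their poses are not given: they have to be found in the camera images.
- wedge_a_mid (a point): One of two like beech wedges on its side, 46 high, 55 g: from above a trapezium 60 long, 32 wide at the thick end, 16 at the thin. Ends parallel, square to x: grip across them, upper half. Origin: mid-length, half-way up, 12 from the straight long face. x to the thin end, along the straight face; y to the sloping face (at y=20 thick end, 4 thin end); z up. Sizes in mm.
- wedge_b_mid (a point): The other of two like beech wedges on its side, 46 high, 55 g: from above a trapezium 60 long, 32 wide at the thick end, 16 at the thin. Ends parallel, square to x: grip across them, upper half. Origin: mid-length, half-way up, 12 from the straight long face. x to the thin end, along the straight face; y to the sloping face (at y=20 thick end, 4 thin end); z up. Sizes in mm.
- dowel_a_mid (a point): One of two identical round beech dowel offcuts standing on end, 36 diameter, 70 high, 50 g. Origin at its centre, half-way up (35); z up along its axis. Sizes in mm.
- dowel_b_mid (a point): The other of two identical round beech dowel offcuts standing on end, 36 diameter, 70 high, 50 g. Origin at its centre, half-way up (35); z up along its axis. Sizes in mm.
- batten_mid (a point): Square beech batten offcut lying flat, 80 x 34 x 34 mm, 65 g. Origin at its centre, 17 mm up; x along its 80 mm length, y across, z up.
- wedge_tray: Smallest tray, for the wedges; sample: a wedge slice. Orange, fixed, inside 68 (x) by 80 (y) mm, floor 4 above the bench, walls 4 thick, top 18 above the bench. The wedges lie lengthwise along its y; held with fingertips over 14 above a wedge's underside, the walls are cleared. Origin: centre of underside, bench height; x to the ledge (42 deep, 18 high) with the fixed sample; z up.
- dowel_tray: Tray for the dowels; its sample is a round slice of 36 mm diameter. Sizes in mm. Shallow orange tray fixed to the bench, inside 125 x 125, floor 4 above the bench, walls 4 thick, their top 18 above the bench. Origin: centre of its underside, at bench height; z up, x to its ledge (44 deep, 60 wide, 18 high) outside the far wall, which carries the fixed 8 thick sample.
- batten_tray: Tray for the batten; its sample is a square slice of 34 mm side. Sizes in mm. Shallow orange tray fixed to the bench, inside 125 x 125, floor 4 above the bench, walls 4 thick, their top 18 above the bench. Origin: centre of its underside, at bench height; z up, x to its ledge (44 deep, 60 wide, 18 high) outside the far wall, which carries the fixed 8 thick sample.
- glue: White glue bottle with a yellow cap, standing, 54 mm diameter, 150 mm high, loose; not to be disturbed. Origin: centre of its underside.
- screw_tin: Small open round steel tin of brass screws, 52 mm diameter, 36 mm high, loose, standing between two trays; not to be disturbed. Origin: centre of its underside.
There are look-alikes about, which are no part of the job. What is shaped like the part that bears batten_mid but red is not meant. What is shaped like the part that bears dowel_b_mid but blue is not meant.

How it is judged:
At the end, for the whole second after the job is handed in: Wedges flat in their tray, parallel within 17 degrees, each on the other's sloping side (origins 17 to 47 mm apart across, at most 21 mm along); dowels upright within 7 degrees on the dowel tray's floor; batten flat on the batten tray's floor; all released and at rest (horizontal distance between each of wedge_a_mid, wedge_b_mid and wedge_tray below 0.031 m and height (world z) of each of wedge_a_mid, wedge_b_mid below 0.032 m and angle between each of wedge_a_mid, wedge_b_mid, dowel_a_mid, dowel_b_mid's own z axis and vertical below 0.12 rad and y of wedge_a_mid in the frame of wedge_b_mid between 0.017 and 0.047 m and x of wedge_a_mid in the frame of wedge_b_mid between -0.021 and 0.021 m and y of wedge_b_mid in the frame of wedge_a_mid between 0.017 and 0.047 m and x of wedge_b_mid in the frame of wedge_a_mid between -0.021 and 0.021 m and angle between the x axis of wedge_a_mid and the x axis of wedge_b_mid, either way round below 0.3 rad and x of dowel_a_mid in the frame of dowel_tray between -0.047 and 0.047 m and y of dowel_a_mid in the frame of dowel_tray between -0.047 and 0.047 m and height (world z) of each of dowel_a_mid, dowel_b_mid below 0.044 m and x of dowel_b_mid in the frame of dowel_tray between -0.047 and 0.047 m and y of dowel_b_mid in the frame of dowel_tray between -0.047 and 0.047 m and x of batten_mid in the frame of batten_tray between -0.048 and 0.048 m and y of batten_mid in the frame of batten_tray between -0.048 and 0.048 m and height (world z) of batten_mid below 0.026 m and linear speed of each of wedge_a, wedge_b, dowel_a, dowel_b, batten below 0.01 m/s and angular speed of each of wedge_a, wedge_b, dowel_a, dowel_b, batten below 0.1 rad/s); the robot touches nothing.
It fails at once if the glue bottle is shifted by more than 30 mm or tipped (distance of glue from where it was at the start of the episode above 0.03 m or angle between glue's own z axis and vertical above 0.5 rad).
It fails at once if the screw tin is shifted by more than 30 mm or tipped (distance of screw_tin from where it was at the start of the episode above 0.03 m or angle between screw_tin's own z axis and vertical above 0.5 rad).
It also fails if it takes over 118 s, if anything falls off the work surface, if the arm or the gripper's body presses on something with over 40 N, if the wrist force passes 120 N, or if a joint passes its speed limit or range.

### The arm

A 6-joint arm with a two-finger parallel gripper is mounted at the origin on the work surface. World frame = base frame: x ahead of the robot, y to its left, z up, the work surface at z = 0. Lengths are in m, angles in rad, forces in N, time in s.
With the tool pointing down it reaches from about 0.25 to 0.725 m from the base axis. Payload 4 kg.
Tool frame: the origin (TCP) lies on the front face of the gripper's body, between the roots of the fingers; the fingertips stand 73 mm ahead of it and the grasp point (between the pads) lies 54 mm ahead of it; z points along the fingers, y is the direction in which the jaws open and shut (so a half turn about z gives the same grasp; the last joint's range is limited). The gripper opens to 85 mm and grips with 20 to 120 N. Pads are 22 mm wide; open, the fingers measure 114 mm over their backs; the gripper's body (76 mm by 85 mm) begins 54 mm behind the grasp point. The pads swing forward as they close: fully open they stand 13 mm farther back than shut.
Start: joints at [1.25, 0.241, 0.005, 1.335, 0, 1.571], TCP at [0.158, 0.474, 0.304] pointing down, gripper open.
Joint ranges: [-2.72, 2.72], [-1.05, 1.87], [-1.09, 1.28], [-1.99, 2.15], [-1.42, 1.44], [-3.14, 3.14]. Speed limits (rad/s): [2.79, 2.79, 3.14, 3.14, 3.14, 3.14].

### API

Orientations are given as a unit quaternion [x, y, z, w].
In Python, from workcell import sensors, camera, order gives the robot as it stands. The module is installed in compiled form; this text tells all that it offers.
- The arm moves only by the shell command python3 -m inch 'ROWS'. ROWS is JSON, one flat list of numbers, 5 for each row, row after row: the opening, from -1 (shut) to 1 (fully open), then the shift along the tool's x, y, z in mm, then the turn about the tool's z in units of 6 degrees (1.0 is 6 degrees). A call has 1 to 8 rows; each row is the pose to reach, as a shift and turn from the pose commanded when the call began, along the tool's axes at that moment; what a row does not reach only later rows make up. A row lasts 1/10 s, in which the tool goes at most 50 mm and 8.59 degrees, less where a joint would pass 70% of its speed; a pose out of reach is approached as far as the arm can. A call with a gripper value outside its range is refused whole. The fingers move at their own pace and stop on an object; the grip force is fixed at half the most. Time passes only in rows, so rows that repeat a pose let the fingers close. It gives the time, the measured TCP pose, the force and the opening at its end, in the units of the state.
- sensors.get_obs(): the state, without advancing time (a new reading comes with each control period).
- camera(name): name is "side" or "top"; returns a dict with "pixels" (480x640x3 uint8, red, green, blue), "intrinsics" (3x3 intrinsics, pixels), "extrinsics" (4x4, takes a point from camera to world coordinates). Camera axes: x right, y down, z forward; pixel columns grow to the right and rows downward; lengths in m; the calibration is good to about 2 mm. A picture is of the moment at which its call begins. There is no depth.
- order.job_done(): hands the job in, once; it reports no verdict.
The state is a dict: "clock": time; "joint_pos": joint angles; "joint_vel": joint speeds; "tau": joint torques, N m; "eef_pos": TCP position; "tool_rot": TCP orientation; "ft_force": force on the tool from outside, world axes, zero at the start; "ft_torque": the same for the moment, N m; "grip_width": finger opening in m.
Only numpy, scipy, OpenCV 4.12 (cv2) and the standard library are available. Lean on these libraries where they do the work, as an engineer would, in place of code of your own. Each camera call takes 0.05 s, during which the arm holds its last target.

## Working session

There is one attempt and no reset: what is moved stays moved. The work goes in short steps, Python scripts to look and compute and a shell command to move; the robot and the scene stay as the last step left them, time stands still between calls to the robot, and variables do not carry over. Pictures are saved under pics/ and viewed, and the job is handed in when it is done.

```bash
mkdir -p pics; ls; python3 - <<'E'
from workcell import sensors,camera
import cv2,numpy as np
np.set_printoptions(precision=4,suppress=True)
for n in("top","side"):
    c=camera(n); cv2.imwrite(f"pics/{n}0.png",c["pixels"][:,:,::-1]); print(n,c["intrinsics"],c["extrinsics"])
print(sensors.get_obs())
E
```

```text
pics
top [[537.7709   0.     310.082 ]
 [  0.     537.7709 238.6558]
 [  0.       0.       1.    ]] [[ 0.0009 -0.9926  0.1216  0.3725]
 [-0.9999 -0.0027 -0.0141  0.0724]
 [ 0.0144 -0.1216 -0.9925  1.3916]
 [ 0.      0.      0.      1.    ]]
side [[482.1436   0.     320.0412]
 [  0.     482.1436 229.2621]
 [  0.       0.       1.    ]] [[ 0.6883 -0.4499  0.569  -0.1004]
 [-0.7253 -0.4121  0.5515 -0.5806]
 [-0.0136 -0.7923 -0.61    0.7387]
 [ 0.      0.      0.      1.    ]]
{'clock': 0.1, 'joint_pos': array([1.25  , 0.2413, 0.0039, 1.3352, 0.    , 1.5708]), 'joint_vel': array([ 0.0002, -0.0016,  0.0022, -0.0013, -0.0003,  0.0001]), 'tau': array([  0.0006, -37.3138,  25.3009,   0.0108,  -0.    ,  -0.    ]), 'eef_pos': array([0.1575, 0.4741, 0.3031]), 'tool_rot': array([ 0.1597,  0.9872, -0.0009, -0.0002]), 'ft_force': array([-0.3206, -0.1282,  0.5007]), 'ft_torque': array([ 0.0164, -0.0283,  0.0029]), 'grip_width': 0.08549271498348206}
```

View pics/top0.png

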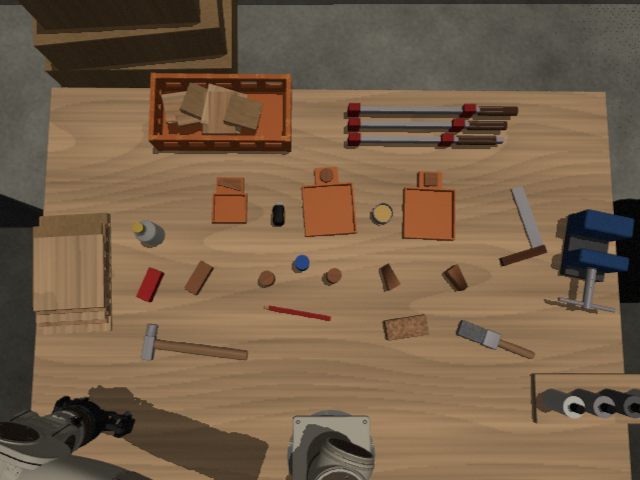

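View pics/side0.png

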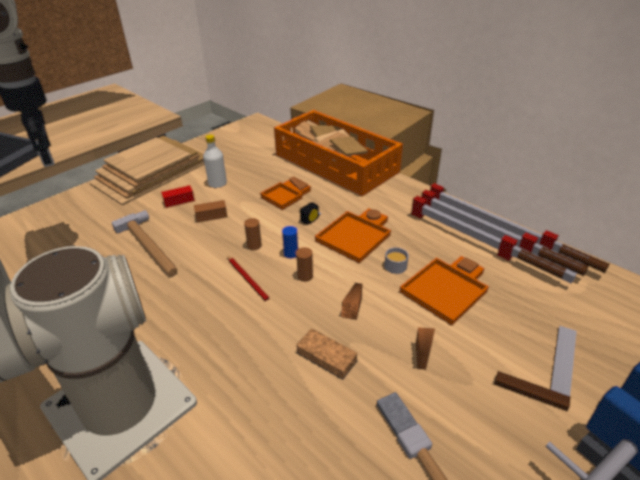

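```bash
python3 - <<'E'
import cv2,numpy as np
t=cv2.imread("pics/top0.png")
cv2.imwrite("pics/c1.png",np.vstack([cv2.resize(t[160:245,205:465],None,fx=3,fy=3,interpolation=cv2.INTER_CUBIC),cv2.resize(t[245:345,205:465],None,fx=3,fy=3,interpolation=cv2.INTER_CUBIC)]))
E
python3 - <<'E'
import cv2,numpy as np
t=cv2.imread("pics/top0.png")
a=cv2.resize(t[255:305,370:475],None,fx=7,fy=7,interpolation=cv2.INTER_CUBIC)
b=cv2.resize(t[255:305,130:235],None,fx=7,fy=7,interpolation=cv2.INTER_CUBIC)[:230]
cv2.imwrite("pics/c2.png",np.vstack([a,b]))
E
```

```text
(no output)
```

View pics/c1.png

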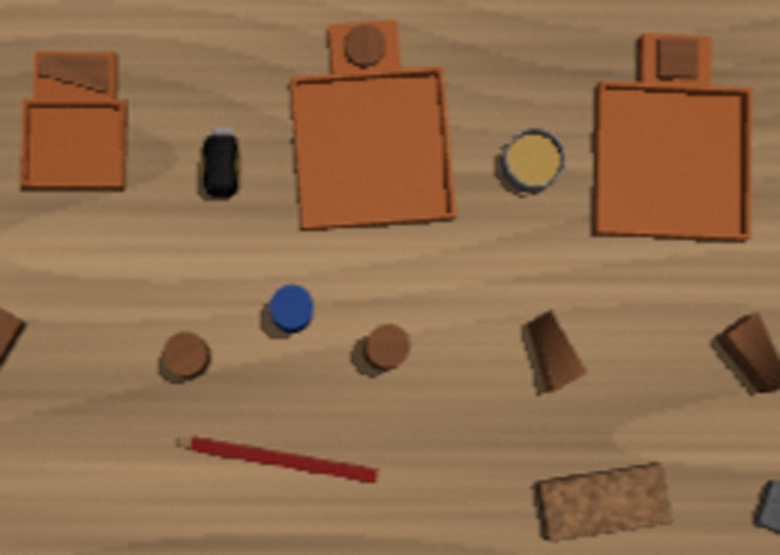

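View pics/c2.png

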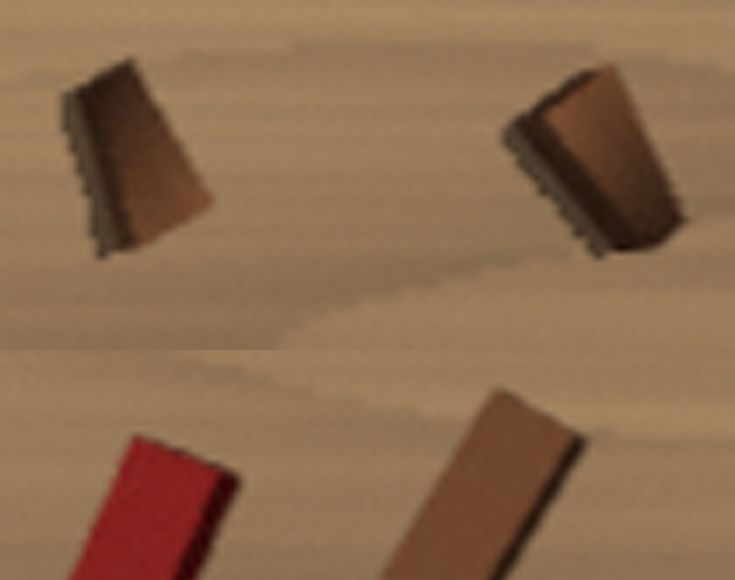

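```bash
cat > geo.py <<'E'
import cv2,numpy as np
from scipy.optimize import minimize
def proj(c,P):
    E=c["extrinsics"];K=c["intrinsics"]
    p=(np.asarray(P,float)-E[:3,3])@E[:3,:3]
    p=p@K.T; return p[:,:2]/p[:,2:]
def unproj(c,uv,z):
    E=c["extrinsics"];K=c["intrinsics"]
    d=np.linalg.inv(K)@np.array([uv[0],uv[1],1.]); d=E[:3,:3]@d
    return E[:3,3]+d*(z-E[2,3])/d[2]
def prism(poly,h,z0):
    poly=np.asarray(poly,float)/1000
    n=len(poly);return np.vstack([np.c_[poly,np.full(n,z0)],np.c_[poly,np.full(n,z0+h/1000)]])
WEDGE=prism([(-30,-12),(30,-12),(30,4),(-30,20)],46,0)
BATTEN=prism([(-40,-17),(40,-17),(40,17),(-40,17)],34,0)
a=np.linspace(0,2*np.pi,40)[:-1]
DOWEL=prism(18*np.c_[np.cos(a),np.sin(a)],70,0)
def place(M,q):
    x,y,t=q[:3];z=q[3] if len(q)>3 else 0
    R=np.array([[np.cos(t),-np.sin(t),0],[np.sin(t),np.cos(t),0],[0,0,1]])
    return M@R.T+[x,y,z]
def soft(c,M,q,box,S=8):
    x0,y0,x1,y1=box
    uv=proj(c,place(M,q))
    h=cv2.convexHull(uv.astype(np.float32))[:,0]
    im=np.zeros(((y1-y0)*S,(x1-x0)*S),np.float32)
    pts=((h+0.5-[x0,y0])*S-0.5)
    cv2.fillConvexPoly(im,np.round(pts*16).astype(np.int32),1.0,shift=4)
    return cv2.resize(im,(x1-x0,y1-y0),interpolation=cv2.INTER_AREA)
def fit(cams,masks,boxes,M,q0,free=3,z=0):
    def cost(p):
        q=np.r_[p[:2],(p[2]/10 if free==3 else 0),z]
        return sum(np.sum((soft(c,M,q,b)-m)**2) for c,m,b in zip(cams,masks,boxes))
    p0=np.array([q0[0],q0[1],q0[2]*10][:free])
    sim=[p0]+[p0+d for d in np.eye(free)*([.01,.01,2.][:free])]
    r=minimize(cost,p0,method="Nelder-Mead",options=dict(initial_simplex=sim,xatol=1e-4,fatol=1e-3,maxiter=300))
    q=r.x.copy()
    if free==3:q[2]/=10
    return q,r.fun
E
python3 - <<'E'
import cv2,numpy as np
from geo import *
for n,pts in (("top",[(199,278),(266,279),(333,276),(389,277),(456,277),(393,283),(446,275),(360,280),(383,283),(450,285)]),("side",[(210,210),(353,305),(425,345),(400,330),(250,235)])):
    t=cv2.imread(f"pics/{n}0.png");h=cv2.cvtColor(t,cv2.COLOR_BGR2HSV)
    print(n,[h[y,x].tolist() for x,y in pts])
for n in("top","side"):
    t=cv2.imread(f"pics/{n}0.png");h=cv2.cvtColor(t,cv2.COLOR_BGR2HSV)
    m=((h[...,0]<14)&(h[...,1]>105)&(h[...,2]<170)).astype(np.uint8)*255
    cv2.imwrite(f"pics/m_{n}.png",m)
E
```

```text
top [[11, 154, 111], [11, 149, 115], [12, 151, 110], [12, 151, 81], [11, 150, 90], [11, 150, 100], [10, 162, 41], [16, 105, 151], [15, 106, 82], [15, 110, 74]]
side [[11, 169, 95], [12, 171, 145], [11, 175, 92], [15, 113, 207], [14, 183, 81]]
```

View pics/m_top.png

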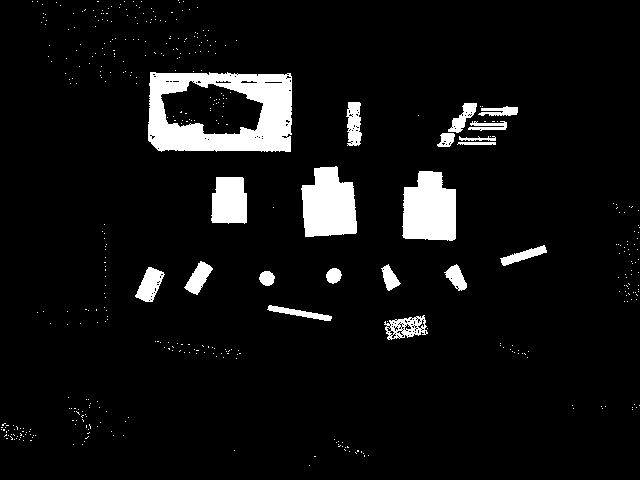

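View pics/m_side.png

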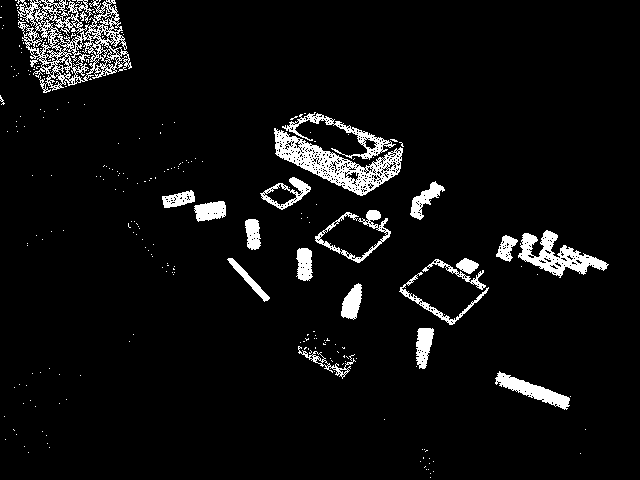

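```bash
cat > meas.py <<'E'
import cv2,numpy as np
from geo import *
def mask(img,close=True):
    h=cv2.cvtColor(img,cv2.COLOR_BGR2HSV)
    m=((h[...,0]<15)&(h[...,1]>125)&(h[...,2]<190)).astype(np.uint8)
    return cv2.morphologyEx(m,cv2.MORPH_CLOSE,np.ones((3,3),np.uint8))
def comp(m,seed):
    n,l,s,c=cv2.connectedComponentsWithStats(m)
    best=min(range(1,n),key=lambda i:np.hypot(*(c[i]-seed))+(1e3 if s[i,4]<40 else 0))
    x,y,w,h,_=s[best]
    b=(x-8,y-8,x+w+8,y+h+8)
    return (l==best)[b[1]:b[3],b[0]:b[2]].astype(np.float32),b
E
python3 - <<'E'
import json
from meas import *
from workcell import camera
T=camera("top");S=camera("side")
it=T["pixels"][:,:,::-1].copy();is_=S["pixels"][:,:,::-1].copy()
mt,ms=mask(it),mask(is_)
np.set_printoptions(precision=4,suppress=True)
for name,M,ts,ss,free in (("batten",BATTEN,(199,278),(210,211),3),("dowelL",DOWEL,(266,279),(252,234),2),("dowelR",DOWEL,(333,276),(304,264),2),("wedgeL",WEDGE,(389,277),(353,302),3),("wedgeR",WEDGE,(456,277),(425,347),3)):
    a,ba=comp(mt,ts);b,bb=comp(ms,ss)
    q0=unproj(T,ts,M[:,2].max()/2)
    for lab,args in (("both",([T,S],[a,b],[ba,bb])),("top",([T],[a],[ba])),("side",([S],[b],[bb]))):
        best=min((fit(*args,M,[q0[0],q0[1],t],free) for t in (np.arange(0,6.28,.8) if free==3 else [0])),key=lambda r:r[1])
        print(name,lab,best[0],round(best[1],1),"area",a.sum(),b.sum())
E
```

```text
batten both [ 0.4393  0.3372 -0.528 ] 621.0 area 493.0 1150.0
batten top [0.4408 0.3365 2.6343] 19.0 area 493.0 1150.0
batten side [0.4378 0.3373 2.6068] 581.4 area 493.0 1150.0
dowelL both [0.4371 0.1625] 46.7 area 185.0 447.0
dowelL top [0.4385 0.1618] 8.9 area 185.0 447.0
dowelL side [0.4355 0.1624] 22.6 area 185.0 447.0
dowelR both [ 0.4435 -0.0047] 53.1 area 183.0 505.0
dowelR top [ 0.4453 -0.0055] 7.5 area 183.0 505.0
dowelR side [ 0.4419 -0.0052] 29.7 area 183.0 505.0
wedgeL both [ 0.4417 -0.1474  0.5169] 60.5 area 288.0 556.0
wedgeL top [ 0.4441 -0.1476  0.5031] 11.6 area 288.0 556.0
wedgeL side [ 0.4405 -0.1476  0.5196] 24.2 area 288.0 556.0
wedgeR both [ 0.438  -0.3194  3.8004] 50.6 area 341.0 603.0
wedgeR top [ 0.4392 -0.3202  3.7951] 13.9 area 341.0 603.0
wedgeR side [ 0.4371 -0.3194  3.7923] 20.3 area 341.0 603.0
```

```bash
python3 - <<'E'
from meas import *
from workcell import camera
np.set_printoptions(precision=4,suppress=True)
T=camera("top");S=camera("side")
def rect(x0,x1,y0,y1,h): return prism([(x0,y0),(x1,y0),(x1,y1),(x0,y1)],h,0)
def omask(c):
    h=cv2.cvtColor(c["pixels"][:,:,::-1].copy(),cv2.COLOR_BGR2HSV)
    m=((h[...,0]<15)&(h[...,1]>125)).astype(np.uint8)
    return cv2.morphologyEx(m,cv2.MORPH_CLOSE,np.ones((3,3),np.uint8))
mt=omask(T);ms=omask(S)
cv2.imwrite("pics/om.png",ms*255)
for name,ts,ss,hx,hy,ld,lw in(("wedge",(230,201),(284,193),38,44,42,70),("dowel",(328,203),(355,234),66.5,66.5,44,60),("batten",(429,207),(446,288),66.5,66.5,44,60)):
    t,bt=comp(mt,ts); s,bs=comp(ms,ss)
    q0=unproj(T,(ts[0],ts[1]+5),0)
    for lab,args in(("both",[(T,t,bt),(S,s,bs)]),("top",[(T,t,bt)]),("side",[(S,s,bs)])):
        def cost(p):
            q=[p[0],p[1],p[2]/10]
            return sum(np.sum((np.maximum(soft(c,rect(-hx,hx,-hy,hy,18),q,b),soft(c,rect(hx-2,hx+ld,-p[3]*1000,p[3]*1000,18),q,b))-m)**2) for c,m,b in args)
        p0=np.array([q0[0],q0[1],0,lw/2000])
        r=minimize(cost,p0,method="Nelder-Mead",options=dict(initial_simplex=[p0]+[p0+d for d in np.diag([.01,.01,1,.005])],xatol=1e-4,fatol=1e-3))
        print(name,lab,r.x*[1,1,.1,2],round(r.fun,1),t.sum(),s.sum())
print(unproj(T,(383,213),.036)[:2],"tin", unproj(T,(278,215),.02)[:2],"tape",unproj(T,(302,263),.07)[:2],"blue")
print(unproj(T,(149,233),.05)[:2],"glue")
E
```

```text
wedge both [ 0.6227  0.264  -0.0056  0.0718] 88.2 1510.0 1068.0
wedge top [ 0.623   0.2637 -0.0015  0.0703] 9.6 1510.0 1068.0
wedge side [ 0.62    0.2656 -0.0069  0.0768] 52.8 1510.0 1068.0
dowel both [0.6195 0.0045 0.0755 0.0632] 174.7 3129.0 2716.0
dowel top [0.62   0.0039 0.0782 0.0625] 53.4 3129.0 2716.0
dowel side [0.6172 0.0053 0.075  0.0658] 90.8 3129.0 2716.0
batten both [ 0.609  -0.2573 -0.0378  0.0641] 187.2 3172.0 3929.0
batten top [ 0.6095 -0.2578 -0.0394  0.0639] 31.6 3172.0 3929.0
batten side [ 0.607  -0.2567 -0.0359  0.0645] 127.0 3172.0 3929.0
[ 0.6052 -0.1335] tin [0.6018 0.1357] tape [0.4739 0.0734] blue
[0.55  0.457] glue
```

```bash
cat > go.py <<'E'
# usage: python3 go.py x y z jaw_deg [z is TCP height]; prints shift in tool axes (mm) and turn (units of 6 deg)
import sys,numpy as np
from scipy.spatial.transform import Rotation as R
from workcell import sensors
o=sensors.get_obs()
x,y,z,j=map(float,sys.argv[1:5])
r=R.from_quat(o["tool_rot"]); M=r.as_matrix()
d=M.T@(np.array([x,y,z])-o["eef_pos"])*1000
ty=np.degrees(np.arctan2(M[1,1],M[0,1]))
turn=-(j-ty); turn=(turn+180)%360-180
alt=turn-180*np.sign(turn)
print("t %.2f pos %s jaw %.1f grip %.4f F %s q6 %.2f"%(o["clock"],np.round(o["eef_pos"],4),ty,o["grip_width"],np.round(o["ft_force"],1),o["joint_pos"][5]))
print("shift mm",np.round(d,1),"turn units %.2f (alt %.2f)"%(turn/6,alt/6),"tilt",np.round(M[:,2],3))
E
python3 go.py 0.4385 0.162 0.20 30
python3 - <<'E'
import cv2
from geo import *
from workcell import camera,sensors
S=camera("side");o=sensors.get_obs()
im=S["pixels"][:,:,::-1].copy()
from scipy.spatial.transform import Rotation as R
M=R.from_quat(o["tool_rot"]).as_matrix();p=o["eef_pos"]
big=cv2.resize(im[60:200,0:140],None,fx=5,fy=5,interpolation=cv2.INTER_CUBIC)[:600]
for h,col in((0,(0,0,255)),(.06,(0,255,0)),(.073,(255,0,0))):
  for s in(-.0428,.0428,-.057,.057):
    u=proj(S,[p+M@[0,s,h]])[0]; cv2.circle(big,tuple(int(v) for v in ((u-[0,60])*5+2)),3,col,-1)
cv2.imwrite("pics/tip.png",big)
E
```

```text
t 0.30 pos [0.1576 0.4743 0.3036] jaw 71.6 grip 0.0854 F [-0.2  0.4 -1.2] q6 1.57
shift mm [-365.  -207.7  103.7] turn units 6.94 (alt -23.06) tilt [-0.    -0.001 -1.   ]
```

View pics/tip.png

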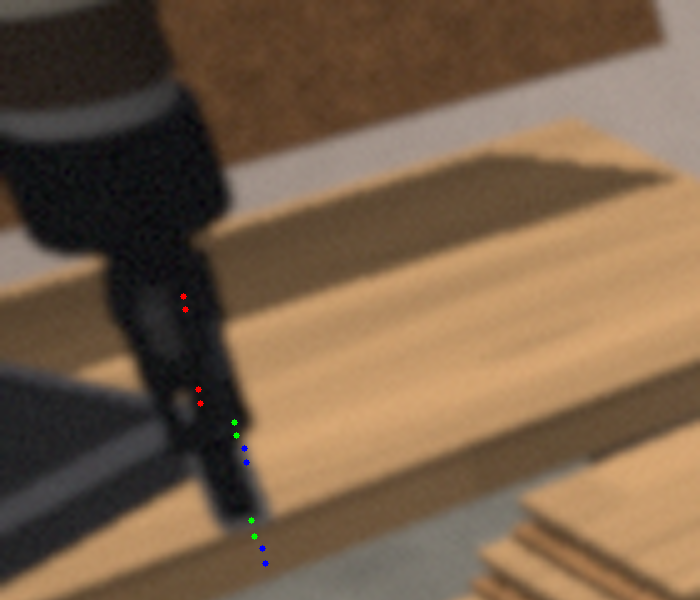

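Candidates: brown pieces at batten (199,278), dowels (266,279) and (333,276), wedges (389,277) and (456,277). Look-alikes: red block (150,284), blue cylinder (302,263), cork block (406,327), and the fixed samples on the ledges. The crops confirm the brown choices. They also show a wedge sample on the left tray, a round one on the middle tray and a square one on the right tray.

```bash
python3 go.py 0.440 0.3368 0.18 61
```

```text
t 0.35 pos [0.1576 0.4744 0.3037] jaw 71.6 grip 0.0853 F [ 0.6 -0.6  0.9] q6 1.57
shift mm [-311.4  -41.5  123.7] turn units 1.77 (alt -28.23) tilt [-0. -0. -1.]
```

```bash
python3 -m inch '[0.6,-100,-13,40,0.6, 0.6,-200,-27,80,1.2, 0.6,-311,-41.5,124,1.77, 0.6,-311,-41.5,124,1.77, 0.6,-311,-41.5,124,1.77, 0.6,-311,-41.5,124,1.77, 0.6,-311,-41.5,124,1.77, 0.6,-311,-41.5,124,1.77]'; python3 go.py 0.440 0.3368 0.078 61
```

```text
clock: 1.15
eef_pos: [0.4425, 0.3341, 0.1775]
tool_rot: [0.253, 0.967, -0.001, -0.0]
ft_force: [-1.0, -0.5, 0.1]
grip_width: 0.0684
t 1.15 pos [0.4425 0.3341 0.1775] jaw 60.7 grip 0.0684 F [-1.  -0.5  0.1] q6 1.16
shift mm [ 3.5  1.4 99.5] turn units -0.06 (alt 29.94) tilt [-0.002 -0.003 -1.   ]
```

```bash
python3 -m inch '[0.6,0,0,0,0, 0.6,0,0,0,0]'; python3 go.py 0.440 0.3368 0.078 61
```

```text
clock: 1.35
eef_pos: [0.4391, 0.3376, 0.1803]
tool_rot: [0.25, 0.968, 0.0, -0.0]
ft_force: [-1.6, 0.4, 0.3]
grip_width: 0.0684
t 1.35 pos [0.4391 0.3376 0.1803] jaw 61.1 grip 0.0684 F [-1.6  0.4  0.3] q6 1.16
shift mm [ -1.2  -0.3 102.3] turn units 0.01 (alt -29.99) tilt [-0.  0. -1.]
```

Settled. Down, and close on the batten.

```bash
python3 -m inch '[0.6,-1,0,50,0, 0.6,-1,0,80,0, 0.6,-1,0,102,0, 0.6,-1,0,102,0, 0.6,-1,0,102,0]'; python3 -m inch '[-1,0,0,0,0, -1,0,0,0,0, -1,0,0,0,0, -1,0,0,0,0, -1,0,0,0,0, -1,0,0,0,0]'; python3 -m inch '[-1,0,0,-20,0, -1,0,0,-60,0, -1,0,0,-100,0, -1,0,0,-100,0, -1,0,0,-100,0]'; python3 go.py 0.609 -0.257 0.178 -2
```

```text
clock: 1.85
eef_pos: [0.44, 0.3376, 0.0788]
tool_rot: [0.249, 0.968, 0.0, 0.0]
ft_force: [-0.2, -0.4, 0.9]
grip_width: 0.0685
clock: 2.45
eef_pos: [0.4416, 0.3375, 0.0799]
tool_rot: [0.25, 0.968, 0.002, 0.001]
ft_force: [-1.0, 0.3, 7.0]
grip_width: 0.0331
clock: 2.95
eef_pos: [0.4412, 0.3369, 0.1793]
tool_rot: [0.25, 0.968, 0.001, 0.001]
ft_force: [-0.2, -1.0, -0.1]
grip_width: 0.0329
t 2.95 pos [0.4412 0.3369 0.1793] jaw 61.0 grip 0.0329 F [-0.2 -1.  -0.1] q6 1.16
shift mm [-434.8 -438.     0.6] turn units 10.50 (alt -19.50) tilt [ 0.003  0.002 -1.   ]
```

```bash
python3 -m inch '[-1,-30,-30,0,0.7, -1,-60,-60,0,1.4, -1,-92,-93,0,2.3, -1,-125,-126,0,3.2, -1,-158,-159,0,4.1, -1,-191,-192,0,5.0, -1,-224,-226,0,5.9, -1,-250,-252,0,6.8]'; python3 go.py 0.609 -0.257 0.178 -2
```

```text
clock: 3.75
eef_pos: [0.5361, -0.0077, 0.1759]
tool_rot: [0.574, 0.819, -0.001, -0.001]
ft_force: [0.1, 0.8, -0.4]
grip_width: 0.033
t 3.75 pos [ 0.5361 -0.0077  0.1759] jaw 19.9 grip 0.0330 F [ 0.1  0.8 -0.4] q6 1.21
shift mm [-259.2  -16.2   -2.3] turn units 3.65 (alt -26.35) tilt [-0.004 -0.    -1.   ]
```

```bash
python3 -m inch '[-1,-40,-2,0,0.7, -1,-80,-5,0,1.5, -1,-120,-7,0,2.2, -1,-160,-10,0,2.8, -1,-200,-12,0,3.4, -1,-235,-14,0,3.65, -1,-250,-16,0,3.65, -1,-250,-16,0,3.65]';python3 -m inch '[-1,0,0,0,0, -1,0,0,0,0, -1,0,0,0,0]'; python3 go.py 0.609 -0.257 0.0845 -2
```

```text
clock: 4.55
eef_pos: [0.6074, -0.247, 0.1755]
tool_rot: [0.718, 0.696, -0.001, -0.002]
ft_force: [0.3, 0.7, -0.5]
grip_width: 0.0332
clock: 4.85
eef_pos: [0.6082, -0.2435, 0.1779]
tool_rot: [0.717, 0.697, -0.0, -0.0]
ft_force: [-0.1, -0.2, -0.3]
grip_width: 0.0329
t 4.85 pos [ 0.6082 -0.2435  0.1779] jaw -1.6 grip 0.0329 F [-0.1 -0.2 -0.3] q6 1.22
shift mm [-13.5   1.2  93.4] turn units 0.07 (alt -29.93) tilt [-0.001  0.    -1.   ]
```

```bash
python3 -m inch '[-1,-14,1,30,0, -1,-14,1,70,0, -1,-14,1,85,0, -1,-14,1,92,0, -1,-14,1,94,0, -1,-14,1,94,0, -1,-14,1,94,0]';python3 -m inch '[0.2,0,0,0,0, 0.4,0,0,0,0, 0.4,0,0,0,0, 0.4,0,0,0,0]';python3 -m inch '[0.4,0,0,-30,0, 0.4,0,0,-70,0, 0.4,0,0,-110,0, 0.4,0,0,-110,0, 0.4,0,0,-110,0]'; python3 go.py 0.4445 -0.005 0.20 0
```

```text
clock: 5.55
eef_pos: [0.61, -0.2593, 0.0855]
tool_rot: [0.717, 0.697, 0.001, 0.001]
ft_force: [0.6, -1.0, 0.0]
grip_width: 0.0332
clock: 5.95
eef_pos: [0.609, -0.2593, 0.0841]
tool_rot: [0.718, 0.697, 0.0, 0.0]
ft_force: [-0.4, -0.6, 0.9]
grip_width: 0.0598
clock: 6.45
eef_pos: [0.6097, -0.2596, 0.1958]
tool_rot: [0.718, 0.696, 0.001, 0.002]
ft_force: [-1.1, 0.7, 0.2]
grip_width: 0.0599
t 6.45 pos [ 0.6097 -0.2596  0.1958] jaw -1.7 grip 0.0599 F [-1.1  0.7  0.2] q6 1.20
shift mm [ 249.5 -172.7   -5.2] turn units -0.28 (alt 29.72) tilt [ 0.003 -0.001 -1.   ]
```

```bash
python3 -m inch '[0.4,40,-28,0,0, 0.4,80,-56,0,0, 0.4,120,-84,0,0, 0.4,160,-112,0,0, 0.4,200,-140,0,0, 0.4,235,-165,0,0, 0.4,249,-172.5,0,-0.3, 0.4,249,-172.5,0,-0.3]';python3 -m inch '[0.4,0,0,0,0, 0.4,0,0,0,0, 0.4,0,0,0,0]'; python3 go.py 0.4445 -0.0052 0.10 0
python3 - <<'E'
from workcell import camera
import cv2,numpy as np
t=camera("top")["pixels"][:,:,::-1]
cv2.imwrite("pics/t2.png",cv2.resize(t[150:320,200:480],None,fx=2.8,fy=2.8,interpolation=cv2.INTER_CUBIC))
E
```

```text
clock: 7.25
eef_pos: [0.4414, -0.0035, 0.1926]
tool_rot: [0.705, 0.709, -0.001, -0.001]
ft_force: [0.5, -0.0, -0.3]
grip_width: 0.0596
clock: 7.55
eef_pos: [0.4444, -0.0061, 0.1935]
tool_rot: [0.707, 0.707, -0.0, -0.0]
ft_force: [-0.3, 0.1, 0.5]
grip_width: 0.0597
t 7.55 pos [ 0.4444 -0.0061  0.1935] jaw -0.0 grip 0.0597 F [-0.3  0.1  0.5] q6 1.56
shift mm [ 0.9  0.2 93.5] turn units -0.00 (alt 30.00) tilt [-0. -0. -1.]
```

View pics/t2.png

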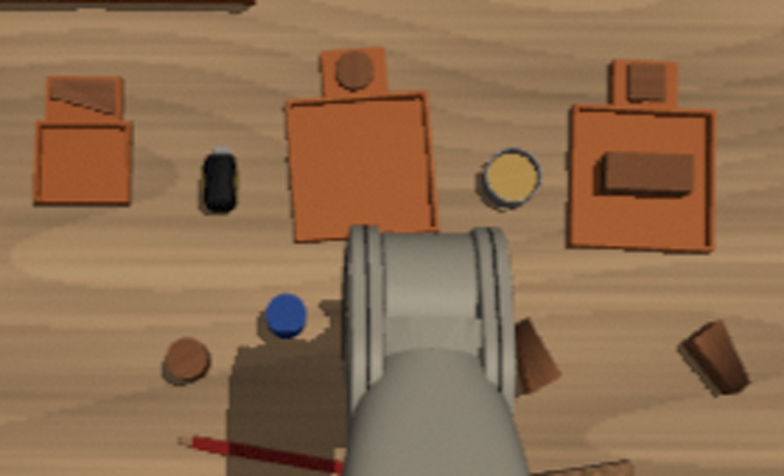

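The batten lies flat in the right-hand tray (crop 648,175). The tin and the other pieces have not moved. Next, grasp the first dowel.

```bash
python3 -m inch '[0.4,1,0,30,0, 0.4,1,0,65,0, 0.4,1,0,93,0, 0.4,1,0,93,0, 0.4,1,0,93,0]'; python3 -m inch '[-1,0,0,0,0, -1,0,0,0,0, -1,0,0,0,0, -1,0,0,0,0, -1,0,0,0,0]'; python3 -m inch '[-1,0,0,-20,0, -1,0,0,-60,0, -1,0,0,-80,0, -1,0,0,-80,0, -1,0,0,-80,0]'; python3 go.py 0.622 -0.0255 0.180 4.4
```

```text
clock: 8.1
eef_pos: [0.444, -0.0046, 0.1009]
tool_rot: [0.707, 0.707, -0.0, -0.0]
ft_force: [-0.5, -0.0, -0.1]
grip_width: 0.0599
clock: 8.6
eef_pos: [0.4454, -0.0043, 0.1027]
tool_rot: [0.706, 0.708, 0.001, 0.002]
ft_force: [-0.3, -0.8, 5.5]
grip_width: 0.0346
clock: 9.1
eef_pos: [0.4441, -0.0042, 0.1814]
tool_rot: [0.706, 0.708, 0.001, 0.001]
ft_force: [0.5, -0.1, -1.0]
grip_width: 0.0347
t 9.10 pos [ 0.4441 -0.0042  0.1814] jaw 0.1 grip 0.0347 F [ 0.5 -0.1 -1. ] q6 1.56
shift mm [-21.6 177.9   1.6] turn units -0.72 (alt 29.28) tilt [ 0.002  0.    -1.   ]
```

```bash
python3 -m inch '[-1,-4,30,0,0, -1,-8,65,0,-0.3, -1,-12,105,0,-0.6, -1,-18,145,0,-0.7, -1,-21,170,0,-0.7, -1,-21.5,178,0,-0.7, -1,-21.5,178,0,-0.7, -1,-21.5,178,0,-0.7]';python3 -m inch '[-1,0,0,0,0, -1,0,0,0,0]'; python3 go.py 0.622 -0.0255 0.107 4.4
```

```text
clock: 9.9
eef_pos: [0.6203, -0.0252, 0.1796]
tool_rot: [0.68, 0.733, -0.001, -0.001]
ft_force: [0.3, 0.2, -1.3]
grip_width: 0.0348
clock: 10.1
eef_pos: [0.621, -0.0252, 0.1812]
tool_rot: [0.68, 0.733, -0.0, -0.0]
ft_force: [-0.7, -0.1, 0.2]
grip_width: 0.0348
t 10.10 pos [ 0.621  -0.0252  0.1812] jaw 4.3 grip 0.0348 F [-0.7 -0.1  0.2] q6 1.45
shift mm [-0.4  1.  74.2] turn units -0.01 (alt 29.99) tilt [-0.  0. -1.]
```

```bash
python3 -m inch '[-1,0,1,25,0, -1,0,1,50,0, -1,0,1,65,0, -1,0,1,71,0, -1,0,1,74,0, -1,0,1,74,0, -1,0,1,74,0, -1,0,1,74,0]';python3 -m inch '[0.0,0,0,0,0, 0.3,0,0,0,0, 0.3,0,0,0,0, 0.3,0,0,0,0]';python3 -m inch '[0.3,0,0,-30,0, 0.3,0,0,-65,0, 0.3,0,0,-95,0, 0.3,0,0,-95,0, 0.3,0,0,-95,0]'; python3 go.py 0.4385 0.162 0.200 0
```

```text
clock: 10.9
eef_pos: [0.6236, -0.0254, 0.108]
tool_rot: [0.68, 0.733, 0.001, 0.001]
ft_force: [0.7, 0.4, -0.2]
grip_width: 0.0347
clock: 11.3
eef_pos: [0.623, -0.0253, 0.107]
tool_rot: [0.68, 0.733, 0.0, 0.0]
ft_force: [0.2, -0.7, 0.2]
grip_width: 0.0553
clock: 11.8
eef_pos: [0.6234, -0.0254, 0.2029]
tool_rot: [0.68, 0.733, 0.001, 0.001]
ft_force: [0.2, -0.4, 0.0]
grip_width: 0.0554
t 11.80 pos [ 0.6234 -0.0254  0.2029] jaw 4.3 grip 0.0554 F [ 0.2 -0.4  0. ] q6 1.46
shift mm [ 200.7 -170.4    2.5] turn units 0.72 (alt -29.28) tilt [ 0.002 -0.    -1.   ]
```

```bash
python3 -m inch '[0.4,35,-30,0,0, 0.4,70,-60,0,0, 0.4,105,-90,0,0, 0.4,140,-119,0,0, 0.4,172,-146,0,0, 0.4,195,-165,0,0, 0.4,200.5,-170.5,0,0.7, 0.4,200.5,-170.5,0,0.7]';python3 -m inch '[0.4,0,0,0,0, 0.4,0,0,0,0, 0.4,0,0,0,0]'; python3 go.py 0.4385 0.162 0.101 0
```

```text
clock: 12.6
eef_pos: [0.4359, 0.1624, 0.2006]
tool_rot: [0.705, 0.709, -0.001, -0.001]
ft_force: [0.2, -0.1, -0.0]
grip_width: 0.0598
clock: 12.9
eef_pos: [0.4384, 0.1612, 0.2016]
tool_rot: [0.707, 0.707, -0.0, -0.0]
ft_force: [-0.7, -0.3, 0.5]
grip_width: 0.0602
t 12.90 pos [0.4384 0.1612 0.2016] jaw 0.1 grip 0.0602 F [-0.7 -0.3  0.5] q6 1.92
shift mm [8.000e-01 1.000e-01 1.006e+02] turn units 0.01 (alt -29.99) tilt [-0. -0. -1.]
```

```bash
python3 -m inch '[0.4,1,0,35,0, 0.4,1,0,75,0, 0.4,1,0,101,0, 0.4,1,0,101,0, 0.4,1,0,101,0]'; python3 -m inch '[-1,0,0,0,0, -1,0,0,0,0, -1,0,0,0,0, -1,0,0,0,0, -1,0,0,0,0]'; python3 -m inch '[-1,0,0,-20,0, -1,0,0,-60,0, -1,0,0,-85,0, -1,0,0,-85,0, -1,0,0,-85,0]'; python3 go.py 0.617 0.0345 0.185 4.4
```

```text
clock: 13.4
eef_pos: [0.4382, 0.1624, 0.101]
tool_rot: [0.707, 0.707, -0.0, -0.0]
ft_force: [0.6, -0.2, 0.2]
grip_width: 0.0599
clock: 13.9
eef_pos: [0.4395, 0.1633, 0.1028]
tool_rot: [0.706, 0.708, 0.002, 0.001]
ft_force: [-0.7, -0.6, 7.1]
grip_width: 0.0347
clock: 14.4
eef_pos: [0.4381, 0.1629, 0.1866]
tool_rot: [0.706, 0.708, 0.001, 0.0]
ft_force: [0.7, 0.5, -0.1]
grip_width: 0.0349
t 14.40 pos [0.4381 0.1629 0.1866] jaw 0.1 grip 0.0349 F [ 0.7  0.5 -0.1] q6 1.93
shift mm [-128.8  178.6    1.8] turn units -0.72 (alt 29.28) tilt [ 0.002  0.001 -1.   ]
```

```bash
python3 -m inch '[-1,-22,30,0,0, -1,-46,64,0,-0.3, -1,-75,104,0,-0.6, -1,-102,142,0,-0.7, -1,-122,169,0,-0.7, -1,-129,178.5,0,-0.7, -1,-129,178.5,0,-0.7, -1,-129,178.5,0,-0.7]';python3 -m inch '[-1,0,0,0,0, -1,0,0,0,0]'; python3 go.py 0.617 0.0345 0.107 4.4
```

```text
clock: 15.2
eef_pos: [0.6151, 0.0346, 0.1844]
tool_rot: [0.68, 0.733, -0.001, -0.002]
ft_force: [0.7, 0.2, -0.4]
grip_width: 0.035
clock: 15.4
eef_pos: [0.6156, 0.0353, 0.186]
tool_rot: [0.679, 0.734, -0.0, -0.0]
ft_force: [-0.2, -0.2, -1.3]
grip_width: 0.0347
t 15.40 pos [0.6156 0.0353 0.186 ] jaw 4.4 grip 0.0347 F [-0.2 -0.2 -1.3] q6 1.55
shift mm [-0.9  1.4 79. ] turn units -0.00 (alt 30.00) tilt [-0.001  0.    -1.   ]
```

```bash
python3 -m inch '[-1,0,1,25,0, -1,0,1,50,0, -1,0,1,68,0, -1,0,1,76,0, -1,0,1,79,0, -1,0,1,79,0, -1,0,1,79,0, -1,0,1,79,0]';python3 -m inch '[0.0,0,0,0,0, 0.3,0,0,0,0, 0.3,0,0,0,0, 0.3,0,0,0,0]';python3 -m inch '[0.3,0,0,-30,0, 0.3,0,0,-65,0, 0.3,0,0,-95,0, 0.3,0,0,-95,0, 0.3,0,0,-95,0]'; python3 go.py 0.443 -0.149 0.200 29.3
```

```text
clock: 16.2
eef_pos: [0.6183, 0.0343, 0.1079]
tool_rot: [0.68, 0.733, 0.001, 0.001]
ft_force: [-0.3, 0.1, -0.9]
grip_width: 0.035
clock: 16.6
eef_pos: [0.6177, 0.0342, 0.107]
tool_rot: [0.68, 0.733, 0.0, 0.0]
ft_force: [0.6, 0.2, 0.1]
grip_width: 0.0558
clock: 17.1
eef_pos: [0.6181, 0.0342, 0.2029]
tool_rot: [0.68, 0.733, 0.001, 0.001]
ft_force: [-0.3, -0.3, -1.5]
grip_width: 0.0558
t 17.10 pos [0.6181 0.0342 0.2029] jaw 4.3 grip 0.0558 F [-0.3 -0.3 -1.5] q6 1.55
shift mm [-169.6 -188.3    2.5] turn units -4.17 (alt 25.83) tilt [ 0.002  0.    -1.   ]
```

```bash
python3 -m inch '[1,-26,-30,0,-0.5, 1,-54,-60,0,-1.2, 1,-81,-90,0,-2, 1,-108,-120,0,-2.8, 1,-135,-150,0,-3.5, 1,-160,-178,0,-4.1, 1,-169,-187,0,-4.15, 1,-169,-187,0,-4.15]';python3 -m inch '[1,0,0,0,0, 1,0,0,0,0, 1,0,0,0,0]'; python3 go.py 0.4445 -0.1493 0.090 29.1
python3 - <<'E'
from workcell import camera
import cv2,numpy as np
t=camera("top")["pixels"][:,:,::-1]; s=camera("side")["pixels"][:,:,::-1]
cv2.imwrite("pics/t3.png",np.hstack([cv2.resize(t[160:320,200:360],(400,400),interpolation=cv2.INTER_CUBIC),cv2.resize(s[190:350,280:440],(400,400),interpolation=cv2.INTER_CUBIC)]))
E
```

```text
clock: 17.9
eef_pos: [0.4416, -0.1492, 0.2006]
tool_rot: [0.508, 0.862, -0.0, -0.002]
ft_force: [-0.8, 0.2, 0.1]
grip_width: 0.0854
clock: 18.2
eef_pos: [0.4444, -0.1476, 0.2016]
tool_rot: [0.505, 0.863, 0.0, -0.0]
ft_force: [-0.6, 0.4, -0.1]
grip_width: 0.0854
t 18.20 pos [ 0.4444 -0.1476  0.2016] jaw 29.3 grip 0.0854 F [-0.6  0.4 -0.1] q6 0.74
shift mm [ -1.6  -0.8 111.6] turn units 0.03 (alt -29.97) tilt [-0.  0. -1.]
```

View pics/t3.png

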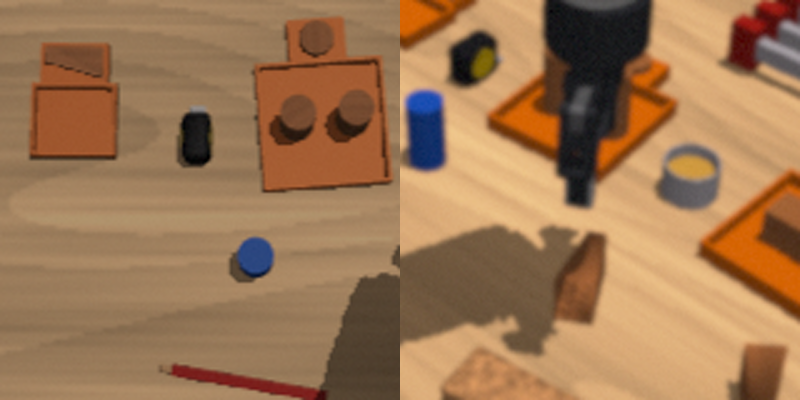

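Both dowels stand upright in their tray (left crop 297,118 and 350,112). In the right crop the gripper is above the first wedge. Next, grasp that wedge across its ends.

```bash
python3 -m inch '[1,-1.5,-1,45,0, 1,-1.5,-1,85,0, 1,-1.5,-1,105,0, 1,-1.5,-1,111,0, 1,-1.5,-1,111,0, 1,-1.5,-1,111,0]'; python3 -m inch '[-1,0,0,0,0, -1,0,0,0,0, -1,0,0,0,0, -1,0,0,0,0]'; python3 go.py 0.6375 0.264 0.190 90;  python3 -m inch '[-1,0,0,-20,0, -1,0,0,-60,0, -1,0,0,-100,0, -1,0,0,-100,0, -1,0,0,-100,0]'; python3 go.py 0.6375 0.264 0.190 90
```

```text
clock: 18.9
eef_pos: [0.4448, -0.1503, 0.092]
tool_rot: [0.506, 0.863, 0.0, 0.001]
ft_force: [-0.4, -0.6, 1.1]
grip_width: 0.085
clock: 19.3
eef_pos: [0.4449, -0.1506, 0.0925]
tool_rot: [0.506, 0.863, 0.0, 0.002]
ft_force: [-0.5, 0.1, 5.4]
grip_width: 0.0586
t 19.30 pos [ 0.4449 -0.1506  0.0925] jaw 29.2 grip 0.0586 F [-0.5  0.1  5.4] q6 0.73
shift mm [267.7 370.6 -97.4] turn units -10.13 (alt 19.87) tilt [ 0.003 -0.001 -1.   ]
clock: 19.8
eef_pos: [0.4443, -0.1504, 0.1922]
tool_rot: [0.506, 0.862, 0.0, 0.002]
ft_force: [-0.3, -0.1, -0.1]
grip_width: 0.0588
t 19.80 pos [ 0.4443 -0.1504  0.1922] jaw 29.2 grip 0.0588 F [-0.3 -0.1 -0.1] q6 0.73
shift mm [267.5 370.8   2.4] turn units -10.13 (alt 19.87) tilt [ 0.003 -0.001 -1.   ]
```

```bash
python3 go.py 0.640 0.264 0.192 90; python3 -m inch '[-1,15,21,0,-0.5, -1,37,51,0,-1.3, -1,63,87,0,-2.3, -1,89,123,0,-3.4, -1,115,159,0,-4.5, -1,141,195,0,-5.6, -1,165,229,0,-6.7, -1,183,254,0,-7.6]'; python3 go.py 0.640 0.264 0.192 90
```

```text
t 19.80 pos [ 0.4443 -0.1504  0.1922] jaw 29.2 grip 0.0588 F [-0.3 -0.1 -0.1] q6 0.73
shift mm [266.3 372.9   0.4] turn units -10.13 (alt 19.87) tilt [ 0.003 -0.001 -1.   ]
clock: 20.6
eef_pos: [0.5758, 0.1359, 0.1886]
tool_rot: [0.129, 0.992, -0.0, -0.002]
ft_force: [0.8, 0.4, -0.5]
grip_width: 0.0587
t 20.60 pos [0.5758 0.1359 0.1886] jaw 75.1 grip 0.0587 F [ 0.8  0.4 -0.5] q6 0.49
shift mm [-29.2 140.3  -3.7] turn units -2.48 (alt 27.52) tilt [-0.003 -0.    -1.   ]
```

```bash
python3 -m inch '[-1,-7,35,0,-0.7, -1,-14,70,0,-1.4, -1,-21,100,0,-2, -1,-26,123,0,-2.48, -1,-28,130,0,-2.48, -1,-28,130,0,-2.48, -1,-28,130,0,-2.48, -1,-28,130,0,-2.48]';python3 -m inch '[-1,0,0,0,0, -1,0,0,0,0]'; python3 go.py 0.640 0.264 0.0975 90
```

```text
clock: 21.4
eef_pos: [0.6367, 0.2502, 0.1906]
tool_rot: [0.004, 1.0, -0.0, -0.001]
ft_force: [0.2, -0.9, -0.5]
grip_width: 0.0591
clock: 21.6
eef_pos: [0.6372, 0.2508, 0.1914]
tool_rot: [0.003, 1.0, 0.0, 0.0]
ft_force: [-0.6, 0.1, -0.4]
grip_width: 0.0588
t 21.60 pos [0.6372 0.2508 0.1914] jaw 89.6 grip 0.0588 F [-0.6  0.1 -0.4] q6 0.38
shift mm [-2.7 13.2 93.9] turn units -0.06 (alt 29.94) tilt [ 0.  0. -1.]
```

Adjust above the tray and take a picture before lowering.

```bash
python3 -m inch '[-1,-2.5,13,30,-0.06, -1,-2.5,13,50,-0.06, -1,-2.5,13,50,-0.06, -1,-2.5,13,50,-0.06, -1,-2.5,13,50,-0.06]'; python3 go.py 0.640 0.264 0.0975 90
python3 - <<'E'
from workcell import camera
import cv2,numpy as np
t=camera("top")["pixels"][:,:,::-1]; s=camera("side")["pixels"][:,:,::-1]
cv2.imwrite("pics/t4.png",np.hstack([cv2.resize(t[150:270,170:290],(400,400),interpolation=cv2.INTER_CUBIC),cv2.resize(s[110:230,220:340],(400,400),interpolation=cv2.INTER_CUBIC)]))
E
```

```text
clock: 22.1
eef_pos: [0.6407, 0.2646, 0.1427]
tool_rot: [-0.0, 1.0, 0.0, 0.001]
ft_force: [0.7, 0.2, -1.0]
grip_width: 0.059
t 22.10 pos [0.6407 0.2646 0.1427] jaw 90.0 grip 0.0590 F [ 0.7  0.2 -1. ] q6 0.39
shift mm [ 0.8 -0.7 45.2] turn units 0.00 (alt -30.00) tilt [ 0.003  0.001 -1.   ]
```

View pics/t4.png

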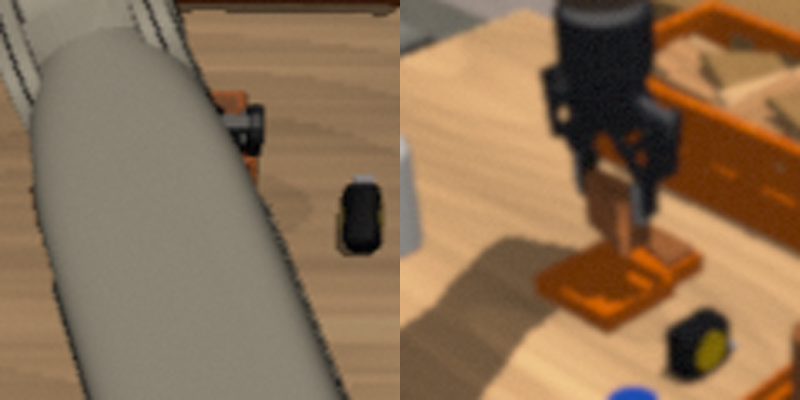

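The side view shows the wedge over the far half of the tray with its thick end towards the right (crop 625,215). The arm hides the tray in the top view. Lowering now.

```bash
python3 -m inch '[-1,0.5,-0.5,20,0, -1,0.5,-0.5,35,0, -1,0.5,-0.5,42,0, -1,0.5,-0.5,45,0, -1,0.5,-0.5,45,0, -1,0.5,-0.5,45,0, -1,0.5,-0.5,45,0]'; python3 -m inch '[0.65,0,0,0,0, 0.75,0,0,0,0, 0.75,0,0,0,0, 0.75,0,0,0,0]';python3 -m inch '[0.75,0,0,-20,0, 0.75,0,0,-60,0, 0.75,0,0,-105,0, 0.75,0,0,-105,0, 0.75,0,0,-105,0]'; python3 go.py 0.4385 -0.318 0.200 37.5
```

```text
clock: 22.9
eef_pos: [0.6395, 0.264, 0.0966]
tool_rot: [-0.0, 1.0, 0.0, 0.0]
ft_force: [-1.1, -0.9, 4.6]
grip_width: 0.059
clock: 23.3
eef_pos: [0.6392, 0.2642, 0.0955]
tool_rot: [-0.0, 1.0, -0.0, -0.0]
ft_force: [1.2, -0.2, 0.2]
grip_width: 0.0747
clock: 23.8
eef_pos: [0.6402, 0.2646, 0.203]
tool_rot: [-0.0, 1.0, 0.001, 0.002]
ft_force: [0.2, -0.5, -0.3]
grip_width: 0.0749
t 23.80 pos [0.6402 0.2646 0.203 ] jaw 90.0 grip 0.0749 F [ 0.2 -0.5 -0.3] q6 0.39
shift mm [ 202.1 -582.4    1.3] turn units 8.76 (alt -21.24) tilt [ 0.004  0.002 -1.   ]
```

```bash
python3 -m inch '[1,12,-35,0,0.6, 1,27,-77,0,1.5, 1,43,-123,0,2.5, 1,59,-169,0,3.5, 1,75,-215,0,4.5, 1,91,-261,0,5.5, 1,107,-307,0,6.5, 1,123,-353,0,7.5]'; python3 go.py 0.437 -0.3176 0.200 37.5
python3 - <<'E'
from meas import *
from workcell import camera
np.set_printoptions(precision=4,suppress=True)
T=camera("top");it=T["pixels"][:,:,::-1].copy()
cv2.imwrite("pics/t5.png",it)
cv2.imwrite("pics/t5c.png",cv2.resize(it[150:270,170:330],(800,600),interpolation=cv2.INTER_CUBIC))
E
```

```text
clock: 24.6
eef_pos: [0.5144, -0.0904, 0.1991]
tool_rot: [0.384, 0.923, -0.0, -0.002]
ft_force: [1.2, -0.7, -0.6]
grip_width: 0.0855
t 24.60 pos [ 0.5144 -0.0904  0.1991] jaw 44.8 grip 0.0855 F [ 1.2 -0.7 -0.6] q6 0.61
shift mm [-106.6 -215.1   -0.8] turn units 1.22 (alt -28.78) tilt [-0.003  0.001 -1.   ]
```

View pics/t5c.png

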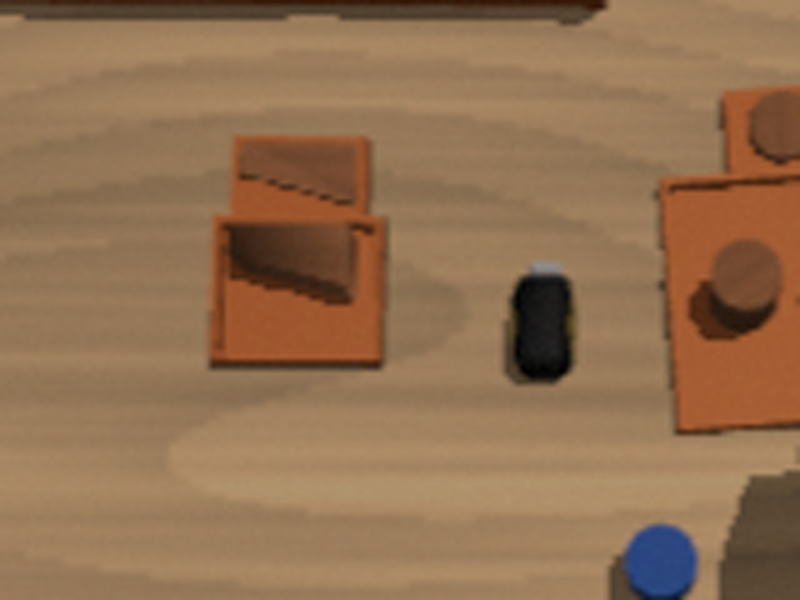

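```bash
python3 -m inch '[1,-16,-32,0,0.2, 1,-38,-76,0,0.6, 1,-60,-120,0,1, 1,-80,-160,0,1.22, 1,-94,-190,0,1.22, 1,-100,-203,0,1.22, 1,-100,-203,0,1.22, 1,-100,-203,0,1.22]';python3 -m inch '[1,0,0,0,0, 1,0,0,0,0]'; python3 go.py 0.437 -0.3176 0.0925 37.5
python3 - <<'E'
from meas import *
from workcell import camera
np.set_printoptions(precision=4,suppress=True)
T=camera("top");it=T["pixels"][:,:,::-1].copy()
h=cv2.cvtColor(it,cv2.COLOR_BGR2HSV)
b=(205,185,255,230)
sub=h[b[1]:b[3],b[0]:b[2]]
m=((sub[...,1]<185)&(sub[...,2]<150)&(sub[...,0]<20)).astype(np.uint8)
for r in sub[8:24:5,12:40:4]: print(r.tolist())
# keep only object rows below tray far wall
for r in m[:30]: print("".join(".#"[v] for v in r))
E
```

```text
clock: 25.45
eef_pos: [0.4437, -0.3022, 0.1999]
tool_rot: [0.44, 0.898, 0.001, -0.001]
ft_force: [-0.4, 1.3, -0.4]
grip_width: 0.0854
clock: 25.65
eef_pos: [0.4444, -0.3018, 0.2008]
tool_rot: [0.439, 0.898, 0.0, -0.0]
ft_force: [-0.0, -0.1, -0.1]
grip_width: 0.0856
t 25.65 pos [ 0.4444 -0.3018  0.2008] jaw 37.9 grip 0.0856 F [-0.  -0.1 -0.1] q6 0.31
shift mm [ -7.9 -15.6 108.3] turn units 0.06 (alt -29.94) tilt [-0.  0. -1.]
[[11, 182, 161], [11, 182, 161], [11, 182, 161], [11, 184, 161], [11, 184, 162], [11, 181, 162], [11, 179, 162]]
[[11, 167, 52], [12, 154, 68], [11, 148, 81], [11, 152, 92], [11, 153, 105], [11, 149, 116], [11, 180, 125]]
[[11, 193, 70], [11, 179, 50], [12, 147, 66], [11, 150, 85], [12, 151, 96], [11, 147, 109], [11, 178, 132]]
[[11, 183, 162], [11, 181, 162], [11, 182, 153], [11, 193, 82], [11, 192, 77], [13, 159, 61], [11, 169, 146]]
###########..########################.############
###########......####################.############
###########.........#################.############
###########.............#############.############
###########................
[... 598 characters left out ...]
########################...###.......
######......#########################...####......
#...#........########################...#######...
........#......######################...######.#..
.........#......##.##################...##########
..............#........##############...##########
#.####...........#...##.#############...##########
##.###..##.............#.....########...##########
.........#................#.....####....##########
.............................#.....#.....#########
.........................................##.####.#
......##.................................#########
......##................................##########
......##.................................#########
```

```bash
cat > fita.py <<'E'
from meas import *
from workcell import camera
np.set_printoptions(precision=4,suppress=True)
T=camera("top");it=T["pixels"][:,:,::-1].copy()
h=cv2.cvtColor(it,cv2.COLOR_BGR2HSV)
b=(205,185,255,230)
sub=h[b[1]:b[3],b[0]:b[2]]
m=((sub[...,1]<172)&(sub[...,2]<135)&(sub[...,0]<20)).astype(np.uint8); m[:9]=0
m=cv2.morphologyEx(m,cv2.MORPH_OPEN,np.ones((3,3),np.uint8))
n,l,s,c=cv2.connectedComponentsWithStats(m)
k=1+np.argmax(s[1:,4]); m=(l==k).astype(np.float32)
q,f=fit([T],[m],[b],WEDGE,[.637,.264,np.pi/2],3,.004)
print("wedge fit",q,np.degrees(q[2]),f,m.sum())
E
python3 fita.py
```

```text
wedge fit [0.6379 0.2637 1.5744] 90.20661249916962 19.1318359375 279.0
```

```bash
python3 -m inch '[1,-7,-14.5,45,0.05, 1,-7,-14.5,80,0.05, 1,-7,-14.5,101,0.05, 1,-7,-14.5,108,0.05, 1,-7,-14.5,108,0.05, 1,-7,-14.5,108,0.05]';  python3 go.py 0.437 -0.3176 0.0925 37.5
```

```text
clock: 26.35
eef_pos: [0.4376, -0.318, 0.0941]
tool_rot: [0.443, 0.897, -0.0, 0.001]
ft_force: [-0.3, 0.3, 0.9]
grip_width: 0.0857
t 26.35 pos [ 0.4376 -0.318   0.0941] jaw 37.4 grip 0.0857 F [-0.3  0.3  0.9] q6 0.29
shift mm [ 0.7 -0.3  1.6] turn units -0.01 (alt 29.99) tilt [ 0.002 -0.001 -1.   ]
```

```bash
python3 -m inch '[-1,0,0,0,0, -1,0,0,0,0, -1,0,0,0,0, -1,0,0,0,0]'; python3 -m inch '[-1,0,0,-20,0, -1,0,0,-60,0, -1,0,0,-100,0, -1,0,0,-100,0, -1,0,0,-100,0]'; python3 go.py 0.6057 0.2637 0.194 90
```

```text
clock: 26.75
eef_pos: [0.4378, -0.3184, 0.0947]
tool_rot: [0.443, 0.897, -0.0, 0.002]
ft_force: [-0.6, -0.1, 5.7]
grip_width: 0.0593
clock: 27.25
eef_pos: [0.4371, -0.318, 0.1942]
tool_rot: [0.443, 0.897, -0.0, 0.002]
ft_force: [-1.1, 0.4, -0.8]
grip_width: 0.0585
t 27.25 pos [ 0.4371 -0.318   0.1942] jaw 37.4 grip 0.0585 F [-1.1  0.4 -0.8] q6 0.29
shift mm [ 3.596e+02  4.874e+02 -4.000e-01] turn units -8.76 (alt 21.24) tilt [ 0.002 -0.002 -1.   ]
```

```bash
python3 -m inch '[-1,15,20,0,-0.4, -1,37,50,0,-1, -1,63,86,0,-1.7, -1,89,121,0,-2.4, -1,115,156,0,-3.1, -1,141,191,0,-3.8, -1,167,226,0,-4.5, -1,193,261,0,-5.2]'; python3 go.py 0.6057 0.2637 0.194 90
```

```text
clock: 28.05
eef_pos: [0.5256, -0.0041, 0.1909]
tool_rot: [0.184, 0.983, -0.0, -0.002]
ft_force: [0.9, -0.4, -0.3]
grip_width: 0.0586
t 28.05 pos [ 0.5256 -0.0041  0.1909] jaw 68.8 grip 0.0586 F [ 0.9 -0.4 -0.3] q6 0.36
shift mm [ 22.2 278.6  -3.4] turn units -3.54 (alt 26.46) tilt [-0.004 -0.    -1.   ]
```

```bash
python3 -m inch '[-1,3.5,43,0,-0.6, -1,7,86,0,-1.2, -1,10.5,129,0,-1.8, -1,14,172,0,-2.4, -1,17.5,212,0,-3, -1,20,245,0,-3.5, -1,21,262,0,-3.5, -1,21,262,0,-3.5]';python3 -m inch '[-1,0,0,0,0, -1,0,0,0,0, -1,0,0,0,0]'; python3 go.py 0.6057 0.2637 0.140 90
```

```text
clock: 28.85
eef_pos: [0.6018, 0.2481, 0.19]
tool_rot: [0.002, 1.0, -0.0, -0.002]
ft_force: [-1.1, -0.2, 0.1]
grip_width: 0.0589
clock: 29.15
eef_pos: [0.6024, 0.2445, 0.1926]
tool_rot: [0.004, 1.0, -0.0, -0.0]
ft_force: [0.2, -0.3, -0.3]
grip_width: 0.059
t 29.15 pos [0.6024 0.2445 0.1926] jaw 89.5 grip 0.0590 F [ 0.2 -0.3 -0.3] q6 0.39
shift mm [-3.2 19.3 52.6] turn units -0.08 (alt 29.92) tilt [-0.001 -0.001 -1.   ]
```

```bash
python3 -m inch '[-1,-3,19,15,-0.08, -1,-3,19,35,-0.08, -1,-3,19,45,-0.08, -1,-3,19,45,-0.08, -1,-3,19,45,-0.08, -1,-3,19,45,-0.08]'; python3 go.py 0.6057 0.2637 0.099 90
python3 - <<'E'
from workcell import camera
import cv2,numpy as np
s=camera("side")["pixels"][:,:,::-1]
cv2.imwrite("pics/t6.png",cv2.resize(s[120:220,230:330],(600,600),interpolation=cv2.INTER_CUBIC))
E
```

```text
clock: 29.75
eef_pos: [0.6064, 0.2646, 0.1492]
tool_rot: [-0.001, 1.0, 0.0, 0.001]
ft_force: [-0.8, 0.0, -0.8]
grip_width: 0.0588
t 29.75 pos [0.6064 0.2646 0.1492] jaw 90.1 grip 0.0588 F [-0.8  0.  -0.8] q6 0.41
shift mm [ 0.8 -0.9 50.2] turn units 0.01 (alt -29.99) tilt [ 0.002  0.001 -1.   ]
```

View pics/t6.png

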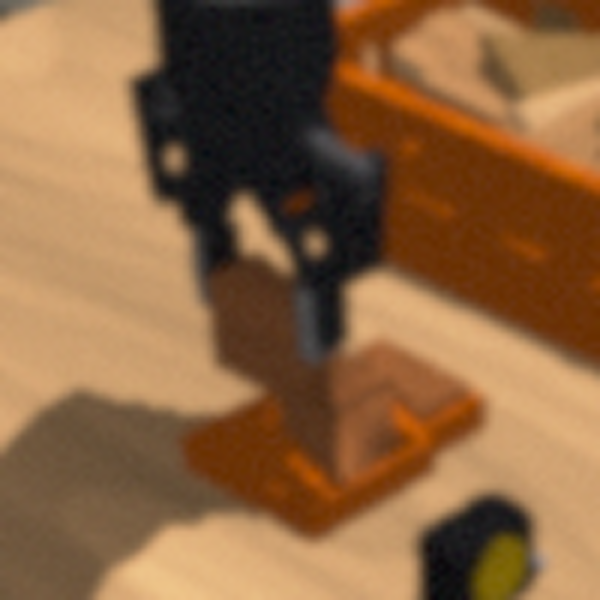

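The side view shows the second wedge just above the near half of the tray, in front of the first one (crop 340,430 for the first). Lowering.

```bash
python3 -m inch '[-1,0.5,-0.5,15,0, -1,0.5,-0.5,30,0, -1,0.5,-0.5,42,0, -1,0.5,-0.5,48,0, -1,0.5,-0.5,50,0, -1,0.5,-0.5,50,0, -1,0.5,-0.5,50,0]'; python3 -m inch '[0.6,0,0,0,0, 0.7,0,0,0,0, 0.7,0,0,0,0, 0.7,0,0,0,0]';python3 -m inch '[0.7,0,0,-15,0, 0.7,0,0,-50,0, 0.7,0,0,-95,0, 0.7,0,0,-100,0, 0.7,0,0,-100,0]'; python3 go.py 0.4 0 0.25 37.5
```

```text
clock: 30.5
eef_pos: [0.6056, 0.2645, 0.0988]
tool_rot: [-0.001, 1.0, 0.0, 0.001]
ft_force: [-1.5, -0.5, 2.3]
grip_width: 0.0587
clock: 30.9
eef_pos: [0.6053, 0.2643, 0.0978]
tool_rot: [-0.001, 1.0, -0.0, -0.0]
ft_force: [0.5, -0.6, 0.4]
grip_width: 0.0725
clock: 31.4
eef_pos: [0.6065, 0.2649, 0.2006]
tool_rot: [-0.001, 1.0, 0.001, 0.002]
ft_force: [-0.2, -0.1, -0.5]
grip_width: 0.0721
t 31.40 pos [0.6065 0.2649 0.2006] jaw 90.1 grip 0.0721 F [-0.2 -0.1 -0.5] q6 0.41
shift mm [ 206.7 -264.4  -51. ] turn units 8.77 (alt -21.23) tilt [ 0.005  0.002 -1.   ]
```

Back the arm off and check everything.

```bash
python3 -m inch '[0.7,40,-20,-10,0, 0.7,80,-50,-30,0, 0.7,120,-90,-50,0, 0.7,160,-130,-60,0, 0.7,200,-170,-60,0, 0.7,240,-200,-60,0, 0.7,240,-200,-60,0, 0.7,240,-200,-60,0]'; python3 - <<'E'
from workcell import camera
import cv2,numpy as np
t=camera("top")["pixels"][:,:,::-1].copy(); s=camera("side")["pixels"][:,:,::-1].copy()
cv2.imwrite("pics/t7.png",t); cv2.imwrite("pics/s7.png",s)
cv2.imwrite("pics/t7c.png",np.vstack([np.hstack([cv2.resize(t[165:245,195:275],(400,400),interpolation=cv2.INTER_CUBIC),cv2.resize(s[150:230,240:320],(400,400),interpolation=cv2.INTER_CUBIC)]),cv2.resize(t[155:300,120:480],(800,200))[:200]]))
E
```

```text
clock: 32.2
eef_pos: [0.3617, 0.062, 0.2564]
tool_rot: [0.0, 1.0, -0.001, -0.002]
ft_force: [0.7, -0.1, 0.7]
grip_width: 0.0724
```

View pics/t7c.png

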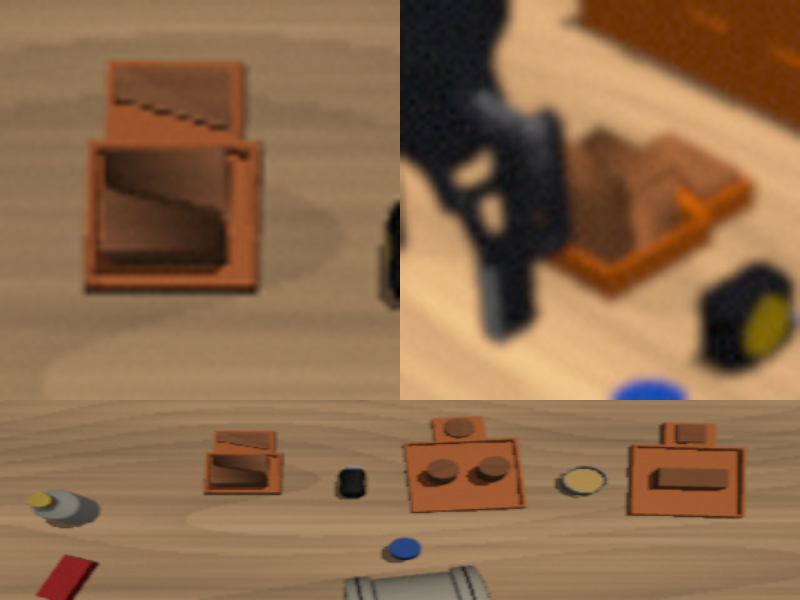

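View pics/s7.png

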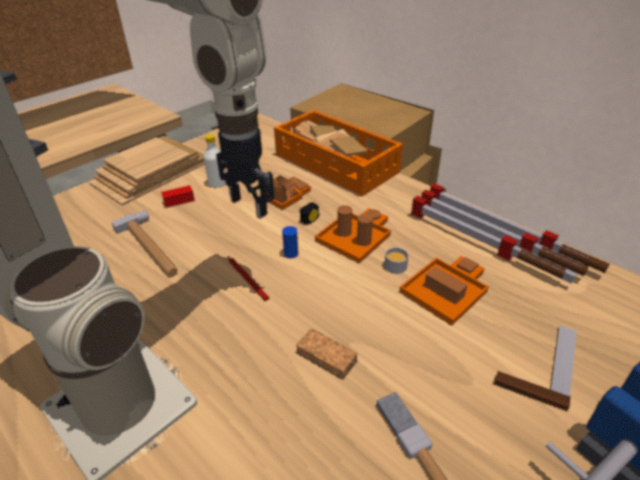

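```bash
python3 -m inch '[0.7,0,-40,-20,0, 0.7,0,-90,-30,0, 0.7,0,-140,-30,0, 0.7,0,-180,-30,0, 0.7,0,-180,-30,0, 0.7,0,-180,-30,0]'; python3 - <<'E'
from meas import *
from workcell import camera,sensors
np.set_printoptions(precision=4,suppress=True)
T=camera("top");S=camera("side")
it=T["pixels"][:,:,::-1].copy();is_=S["pixels"][:,:,::-1].copy()
cv2.imwrite("pics/t8.png",it);cv2.imwrite("pics/s8.png",is_)
h=cv2.cvtColor(it,cv2.COLOR_BGR2HSV)
def m(b,smax=172,vmax=135):
    s=h[b[1]:b[3],b[0]:b[2]]
    k=((s[...,1]<smax)&(s[...,2]<vmax)&(s[...,0]<20)).astype(np.uint8)
    return k
b=(205,185,255,230);k=m(b);k[:9]=0
n,l,s,c=cv2.connectedComponentsWithStats(cv2.morphologyEx(k,cv2.MORPH_OPEN,np.ones((2,2),np.uint8)))
k=(l==1+np.argmax(s[1:,4])).astype(np.float32)
for r in k: print("".join(".#"[int(v)] for v in r))
def cost(p):
    a=soft(T,WEDGE,[p[0],p[1],p[2]/10,.004],b);bb=soft(T,WEDGE,[p[3],p[4],p[5]/10,.004],b)
    return np.sum((np.maximum(a,bb)-k)**2)
p0=np.array([.6379,.2637,15.7,.608,.264,-15.7])
r=minimize(cost,p0,method="Nelder-Mead",options=dict(initial_simplex=[p0]+[p0+d for d in np.diag([.005,.005,1]*2)],maxiter=1500,xatol=1e-4,fatol=1e-3))
print(r.x,r.fun)
print(sensors.get_obs()["clock"])
crop=np.hstack([cv2.resize(is_[160:240,250:350],(400,320),interpolation=cv2.INTER_CUBIC),cv2.resize(it[165:245,195:295],(400,320),interpolation=cv2.INTER_CUBIC)])
cv2.imwrite("pics/c8.png",crop)
E
```

```text
clock: 32.9
eef_pos: [0.3666, -0.1166, 0.2871]
tool_rot: [0.0, 1.0, 0.001, -0.001]
ft_force: [0.3, 0.8, -0.8]
grip_width: 0.0726
..................................................
..................................................
..................................................
..................................................
..................................................
..................................................
..................................................
..................................................
..................................................
..................................................
..............................#####...............
................####################..............
............#########################.............
............#########################.............
............#########################.............
............#########################.............
............#########################.............
.............########################.............
..............#######################.............
..
[... 697 characters left out ...]
..............
..............######....###.#####.##..............
..................................................
..................................................
..................................................
..................................................
..................................................
..................................................
..................................................
..................................................
..................................................
..................................................
..................................................
[  0.6344   0.2612  16.3349   0.6076   0.2627 -15.5829] 23.279296875
33.0
```

View pics/c8.png

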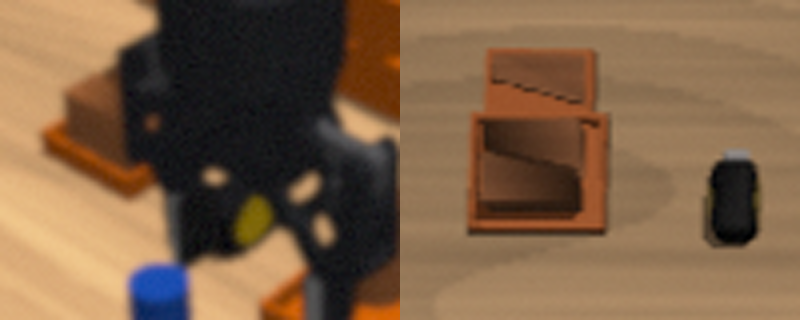

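View pics/t8.png

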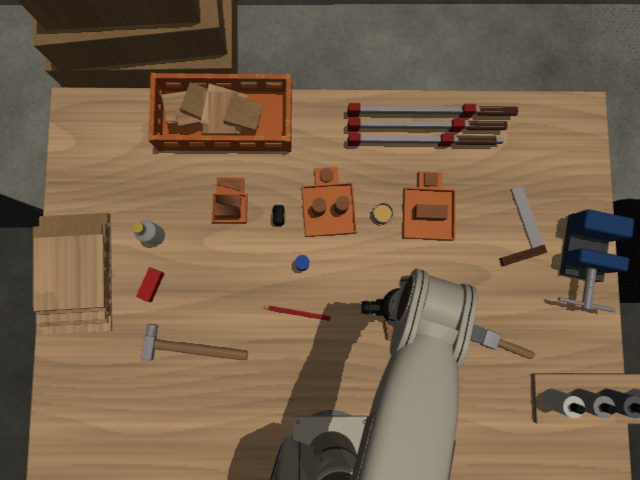

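All five pieces are in place in both views. Let the arm settle, then hand in.

```bash
python3 -m inch '[0.7,0,0,0,0, 0.7,0,0,0,0, 0.7,0,0,0,0]'; python3 -c "
from workcell import order
print(order.job_done())"
```

```text
clock: 33.3
eef_pos: [0.3661, -0.1152, 0.2879]
tool_rot: [-0.002, 1.0, 0.0, 0.0]
ft_force: [-0.3, 0.4, -0.7]
grip_width: 0.0728
the job is handed in; nothing more can be done
None
```

All five beech offcuts are sorted into their trays, and I handed the job in at 33 s. The hand-in reported no verdict.

- **Batten:** the last pictures show it flat in the square-sample tray.
- **Dowels:** both stand upright in the round-sample tray, about 60 mm apart.
- **Wedges:** they lie head to tail in the small tray with their sloping faces towards each other. The last top-view fit puts their origins about 27 mm apart across and 1–2 mm along.
- **Left alone:** the glue bottle, the tin and the red and blue look-alikes are where they were at the start. The largest wrist force in my readings was about 7 N.

**Checks that disagreed or were incomplete:**
- **Wedge angle:** the last fit of the two wedges together made them about 3° off parallel and shifted the first one 3–4 mm from its earlier fit (90.2°, when it lay alone). I put this down to a ragged image mask; either reading is well within limits.
- **Side view:** the gripper partly hid the wedge tray in the side camera, so the final wedge check rests mainly on the top view.
- **By eye only:** I checked the batten and dowels in the final pictures by eye, without a new fit.

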